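Check a mould plate for rock with a straightedge and seat its insert flush

TASK

The round insert of the mould plate stands a little proud: take the straightedge by its wooden grip, lay it lengthwise over both end lands and the insert, let go, and press its near end down onto the near land with about 10 N, then its far end onto the far land, to feel it rock. Then press down over the middle until the insert is flush, and press the near end and then the far end once more in the same way to prove that it no longer rocks. Leave the straightedge lying flat on both lands; press only on the straightedge and never with more than about 20 N, and do not disturb the timer, folding bar and cup.

Things in the scene. Friction and masses are not known exactly. Their poses are not given: they have to be found in the camera images.
- mould_plate: Dark steel block 250 x 90 x 20 mm on a fixed, 5 mm thick rubber bed that gives 1 mm straight down per 30 N and springs back; origin: centre of its underside; x along its length (away from the robot), y across, z up. A bright ground land (30 mm long, 86 mm wide, top 22 mm above the origin, 2 mm above the dark face) crosses it at each end; a round insert stands in the middle.
- near_land (a point): centre of the top of the plate's near land (the one nearer the robot), 90 mm from the plate's middle, on its centre line
- far_land (a point): centre of the top of the plate's far land, 90 mm from the plate's middle, on its centre line
- insert_spot (a point): Point on the insert's axis, level with the lands' tops. The insert is a domed steel disc, 48 mm across, held by friction; its crown starts 3 to 4.5 mm above this point. It needs over 8 N straight down to move, then sinks slowly (5 mm/s at 4 N more), stays where left and can go past flush; a straightedge bearing on both lands stops it flush.
- straightedge: Loose straight metal bar 230 mm long (its x), 32 mm wide (y), 8 mm thick, 0.2 to 0.4 kg, with a wooden grip block in the middle of its upper side: 64 mm along the bar, 18 mm across it, 28 mm tall. Origin: centre of the underside; z up through the grip. Both ends are alike. Come down on it slowly (10 to 15 mm/s): a faster touch can jolt past the permitted force.
- end_a (a point): point on the straightedge's underside, on its centre line, 90 mm from its middle towards +x (comes to lie over a land); the upper side is 8 mm above it
- end_b (a point): the same point at the other end, 90 mm from the middle towards -x
- grip_top (a point): middle of the flat top of the wooden grip, 36 mm above the straightedge's underside
- twist_timer: round wind-up timer, 67 mm across, 50 mm tall, a bystander; origin under its centre
- folding_bar: small dark iron folding fixture, 55 x 100 x 55 mm, a bystander; origin under its centre
- spice_cup: small pale green cup, 71 mm across, 41 mm tall, a bystander; origin under its centre

How it is judged:
By the outcome, as a careful person would: the job done as asked, in the order asked, and still so for the second after the job is handed in, with the robot touching nothing.
It also fails if it takes over 72 s, if anything falls off the work surface, if the arm or the gripper's body presses on something with over 40 N, if the wrist force passes 120 N, or if a joint passes its speed limit or range.

ROBOT

A 6-joint arm with a two-finger parallel gripper is mounted at the origin on a cart in front of the work surface, level with it; the furniture and walls round the work are solid. World frame = base frame: x ahead of the robot, y to its left, z up, the work surface at z = 0. Lengths are in m, angles in rad, forces in N, time in s.
With the tool pointing down it reaches from about 0.375 to 0.925 m from the base axis. Payload 5.7 kg.
Tool frame: the origin (TCP) lies midway between the tips of the shut fingers; the grasp point (between the pads) lies 19 mm behind it; z points along the fingers, y is the line along which they close (so a half turn about z gives the same grasp; the last joint's range is limited). The gripper opens to 88 mm and grips with 3 to 60 N. Pads are 20 mm wide; open, the fingers measure 115 mm over their backs; the gripper's body (75 mm by 178 mm) begins 61 mm behind the grasp point.
Start: joints at [-1.373, 0.359, 1.51, -0, 1.272, -0.115], TCP at [0.185, -0.571, 0.223] pointing down, gripper open.
Joint ranges: [-2.97, 2.97], [-1.01, 2.36], [0.21, 2.38], [-0.96, 4.11], [0.2, 2.71], [-2.98, 2.98]. Speed limits (rad/s): [2.39, 2.39, 3.14, 3.14, 3.14, 3.14].

INTERFACE

Orientations are given as [roll, pitch, yaw] about the fixed x, y, z axes, in that order (R = Rz(yaw) Ry(pitch) Rx(roll)).
In Python, from cell import telemetry, vision, sign_off gives the robot as it stands.
- The arm moves only by the shell command python3 -m inch 'ROWS'. ROWS is JSON, a list that holds one entry, the list of rows, each a list of 7 numbers: the shift along the tool's x, y, z in m, then the turn, a rotation vector about the tool's x, y, z in rad, then the closure, from 0 (fully open) to 1 (shut). In form: [[[x, y, z, ax, ay, az, claw], ...]]. A call has 1 to 8 rows; each row is the pose to reach, as a shift and turn from the pose commanded when the call began, along the tool's axes at that moment; what a row does not reach only later rows make up. A row lasts 1/12 s, in which the tool goes at most 41.7 mm and 7.16 degrees, less where a joint would pass 70% of its speed; a pose out of reach is approached as far as the arm can. A call with a gripper value outside its range is refused whole. The fingers move at their own pace and stop on an object; the grip force is fixed at half the most. Time passes only in rows, so rows that repeat a pose let the fingers close. It gives the time, the measured TCP pose, the force, the opening and the grip force at its end, in the units of the state.
- telemetry.get_obs(): the state, without advancing time (a new reading comes with each control period).
- vision.grab_frame(name): name is "scene" or "top" or "wrist"; returns a dict with "pixels" (420x560x3 uint8, red, green, blue), "depth" (420x560 float32, m along the optical axis (not along the pixel's ray), 0 where there is no reading), "fovy" (degrees; the focal length in pixels is half the picture's height over the tangent of half this angle, whatever the lens; pixels are square), "cx", "cy" (the principal point, pixels), "R" (3x3) and "t" (3): a world point X has camera coordinates R X + t; the wrist camera has in their place "tool_from_camera" (4x4, takes a point from camera to tool coordinates, whose origin is the TCP and whose axes are the flange's). Camera axes: x right, y down, z forward; pixel columns grow to the right and rows downward; lengths in m; the calibration is good to about 2 mm. A picture is of the moment at which its call begins: read the wrist's pose just before it.
- sign_off(): hands the job in; it is judged then, once.
The state is a dict: "time": time; "joints": joint angles; "qd": joint speeds; "joint_torque": joint torques, N m; "tcp_pos": TCP position; "tool_rot": TCP orientation; "wrist_force": force on the tool from outside, world axes, zero at the start; "moment": the same for the moment, N m; "finger_gap": opening from 0.0 (shut) to 1.0 (fully open); "gripper_force": force on a finger pad.
Only numpy, scipy, OpenCV 4.12 (cv2) and the standard library are available. Lean on these libraries where they do the work, as an engineer would, in place of code of your own. Each camera call takes 0.05 s, during which the arm holds its last target. There are 200 camera calls.

## Working session

There is one attempt and no reset: what is moved stays moved. The work goes in short steps, Python scripts to look and compute and a shell command to move; the robot and the scene stay as the last step left them, time stands still between calls to the robot, and variables do not carry over. Pictures are saved under pics/ and viewed, at most 10 in all, crops included, and the job is handed in when it is done.

```bash
ls; mkdir -p pics; python3 - <<'E'
from cell import telemetry, vision
import cv2,numpy as np,pickle
o=telemetry.get_obs();print(o)
d={n:vision.grab_frame(n) for n in("scene","top")}
pickle.dump(d,open('f0.pkl','wb'))
for n in d:
    print(n,d[n]['fovy'],d[n]['cx'],d[n]['cy'],d[n]['R'],d[n]['t'])
    cv2.imwrite(f'pics/{n}0.png',d[n]['pixels'][:,:,::-1])
E
```

```text
pics
{'time': 0.0, 'joints': array([-1.37308650e+00,  3.59462109e-01,  1.51140183e+00, -2.70571511e-05,
        1.27248573e+00, -1.15108551e-01]), 'qd': array([-0.00082338, -0.00031391, -0.00031929,  0.00076337, -0.00374773,
        0.00141691]), 'joint_torque': array([-3.59204409e-03, -5.15386891e+01, -2.70725620e+01,  6.70235557e-02,
        3.48586799e-02, -1.26408895e-04]), 'tcp_pos': array([ 0.1844908 , -0.57022785,  0.22184677]), 'tool_rot': array([-3.13984430e+00, -1.76123945e-04,  3.12826194e-01]), 'wrist_force': array([ 0.08379615, -0.51256682, -0.13157331]), 'moment': array([-0.00863264,  0.04513082,  0.01511976]), 'gripper_force': 0.0, 'finger_gap': 1.0028785403275242}
scene 48.34197022536398 289.58959496569054 212.02609499889184 [[-0.82652616 -0.5628234   0.00918329]
 [-0.44045223  0.63648891 -0.63315377]
 [ 0.3505087  -0.52736295 -0.77397156]] [0.41773651 0.27978703 1.14100794]
top 57.80024672247946 278.67889635341743 212.7370400354637 [[ 2.70164224e-02 -9.99629867e-01  3.20018471e-03]
 [-9.95378958e-01 -2.71963587e-02 -9.20928230e-02]
 [ 9.21457698e-02 -6.97377916e-04 -9.95745284e-01]] [-0.02160385  0.53701383  0.97554421]
```

View pics/top0.png

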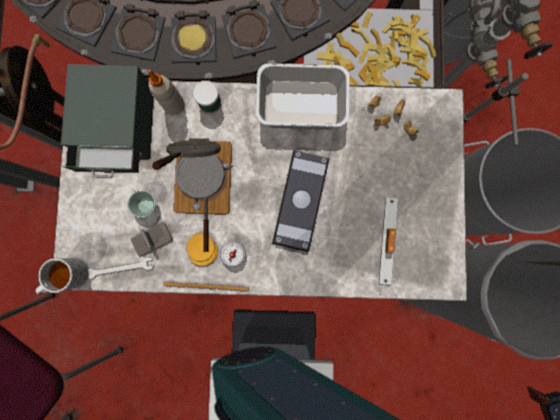

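View pics/scene0.png

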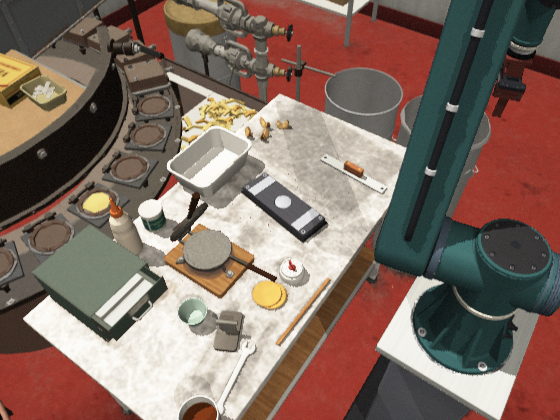

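The top view shows the straightedge from about (392,198) to (385,284) with its orange grip at (391,241). The plate has corners near (296,151), (328,156), (308,250) and (272,244), with the insert at (301,200). The timer is at (232,254), the folding bar at (152,240) and the cup at (143,205).

```bash
cat > h.py <<'E'
import numpy as np,cv2
from scipy.spatial.transform import Rotation as Ro
def cam(f,pose=None):
    F=f['pixels'].shape[0]/2/np.tan(np.radians(f['fovy'])/2)
    if pose is None: R=np.array(f['R']);t=np.array(f['t']);return F,R.T,-R.T@t
    p,r=pose; T=np.array(f['tool_from_camera']);A=Ro.from_euler('xyz',r).as_matrix()
    return F,A@T[:3,:3],A@T[:3,3]+p
def cast(f,uv,z,pose=None):
    F,R,c=cam(f,pose);uv=np.atleast_2d(np.array(uv,float))
    d=np.c_[(uv[:,0]-f['cx'])/F,(uv[:,1]-f['cy'])/F,np.ones(len(uv))]@R.T
    return c+d*((z-c[2])/d[:,2])[:,None]
def depthpts(f,pose=None):
    F,R,c=cam(f,pose);D=f['depth'];v,u=np.mgrid[:D.shape[0],:D.shape[1]]
    P=np.stack([(u-f['cx'])/F*D,(v-f['cy'])/F*D,D],-1)@R.T+c;P[D==0]=np.nan;return P
E
python3 - <<'E'
import pickle;from h import *
d=pickle.load(open('f0.pkl','rb'));f=d['top'];P=depthpts(f)
print('table z',[np.round(P[v,u],3) for u,v in((350,220),(430,200),(250,280))])
hsv=cv2.cvtColor(f['pixels'],cv2.COLOR_RGB2HSV)
m=((hsv[...,0]<20)&(hsv[...,1]>110)).astype(np.uint8);m[:,:370]=0;m[:,415:]=0;m[:215]=0;m[270:]=0
print('grip',cv2.minAreaRect(np.argwhere(m)[:,::-1].astype(np.float32)),m.sum())
print('ends',cast(f,[(392,198),(385,284),(391,241)],.008))
print('plate',cast(f,[(296,151),(328,156),(308,250),(272,244),(301,200)],.027))
for u,v in((301,200),(310,160),(292,238),(391,241),(391,215),(387,265)):print(u,v,np.round(P[v,u],3))
for n,u,v in(('timer',232,254),('bar',152,240),('cup',143,205),('pan',207,237),('tray',300,120)):print(n,np.round(P[v,u],3))
E
```

```text
table z [array([ 0.526, -0.2  , -0.002]), array([ 0.585, -0.415,  0.002]), array([0.359, 0.064, 0.   ])]
grip ((390.54925537109375, 240.45904541015625), (7.514466762542725, 23.44875717163086), 5.19442892074585) 172
ends [[ 0.58701468 -0.31024366  0.008     ]
 [ 0.3583852  -0.29171808  0.008     ]
 [ 0.47168867 -0.30753385  0.008     ]]
plate [[ 0.70358726 -0.04867534  0.027     ]
 [ 0.69239351 -0.13414038  0.027     ]
 [ 0.44198485 -0.08587205  0.027     ]
 [ 0.45500013  0.00816966  0.027     ]
 [ 0.57246694 -0.06483685  0.027     ]]
301 200 [ 0.572 -0.065  0.031]
310 160 [ 0.68  -0.087  0.026]
292 238 [ 0.472 -0.044  0.025]
391 241 [ 0.471 -0.299  0.037]
391 215 [ 0.541 -0.308  0.008]
387 265 [ 0.408 -0.296  0.01 ]
timer [0.427 0.109 0.05 ]
bar [0.457 0.325 0.014]
cup [0.55  0.357 0.006]
pan [0.468 0.172 0.06 ]
tray [ 0.797 -0.059  0.003]
```

```bash
cat > d.py <<'E'
# prints tool-frame shift and turn from measured pose to target x y z yaw (tool down)
import sys;from h import *;from cell import telemetry
o=telemetry.get_obs();x,y,z,w=map(float,sys.argv[1:5])
A=Ro.from_euler('xyz',o['tool_rot']);B=Ro.from_euler('xyz',[np.pi,0,w])
print(round(o['time'],2),np.round(o['tcp_pos'],4),np.round(o['tool_rot'],4),np.round(o['wrist_force'],1),'q6',round(o['joints'][5],2))
print('d',np.round(A.inv().apply(np.array([x,y,z])-o['tcp_pos']),4),np.round((A.inv()*B).as_rotvec(),4))
E
python3 d.py 0.44 -0.30 0.25 -0.08
python3 - <<'E'
from cell import vision
f=vision.grab_frame('wrist');print(f['fovy'],f['cx'],f['cy'],f['tool_from_camera'])
E
```

```text
0.1 [ 0.1845 -0.5703  0.2219] [-3.140e+00 -2.000e-04  3.128e-01] [ 0.5 -0.4  0. ] q6 -0.12
d [ 0.3263 -0.1786 -0.0278] [-1.600e-03  1.000e-04  3.928e-01]
61.06634568226933 276.2432197711463 212.2468864322797 [[ 3.86618821e-04 -9.57138036e-01 -2.89631889e-01  8.03444669e-02]
 [ 9.99999925e-01  3.59458047e-04  1.46972152e-04 -7.80007764e-04]
 [-3.65621233e-05 -2.89631924e-01  9.57138102e-01 -1.63318232e-01]
 [ 0.00000000e+00  0.00000000e+00  0.00000000e+00  1.00000000e+00]]
```

```bash
python3 d.py 0.485 -0.30 0.17 -0.08
python3 -m inch '[[[0.36,-0.165,0.05,-0.0016,0,0.393,0],[0.36,-0.165,0.05,-0.0016,0,0.393,0],[0.36,-0.165,0.05,-0.0016,0,0.393,0],[0.36,-0.165,0.05,-0.0016,0,0.393,0],[0.36,-0.165,0.05,-0.0016,0,0.393,0],[0.36,-0.165,0.05,-0.0016,0,0.393,0],[0.36,-0.165,0.05,-0.0016,0,0.393,0],[0.36,-0.165,0.05,-0.0016,0,0.393,0]]]'
python3 d.py 0.485 -0.30 0.17 -0.08
```

```text
0.15 [ 0.1845 -0.5703  0.222 ] [-3.1402e+00 -2.0000e-04  3.1280e-01] [ 0.9 -0.   0.4] q6 -0.12
d [ 0.3691 -0.1647  0.0523] [-1.400e-03  1.000e-04  3.928e-01]
time: 0.82
tcp_pos: [0.4262, -0.3484, 0.1811]
tool_rot: [3.14, -0.0, -0.08]
wrist_force: [-0.3, 0.3, -0.5]
finger_gap: 1.0
gripper_force: 0.0
0.82 [ 0.4262 -0.3484  0.1811] [ 3.1402e+00 -2.0000e-04 -8.0400e-02] [-0.3  0.3 -0.5] q6 0.84
d [ 0.0547 -0.053   0.011 ] [ 0.0013 -0.0002 -0.0004]
```

```bash

python3 -m inch '[[[0.055,-0.053,0.011,0,0,0,0],[0.055,-0.053,0.011,0,0,0,0],[0.055,-0.053,0.011,0,0,0,0],[0.055,-0.053,0.011,0,0,0,0],[0.055,-0.053,0.011,0,0,0,0]]]'
cat > w.py <<'E'
import sys,pickle;from h import *;from cell import telemetry,vision
o=telemetry.get_obs();f=vision.grab_frame('wrist');f['pose']=(o['tcp_pos'],o['tool_rot'])
pickle.dump(f,open(sys.argv[1]+'.pkl','wb'));cv2.imwrite(f'pics/{sys.argv[1]}.png',f['pixels'][:,:,::-1])
E
python3 w.py w1;python3 d.py 0.485 -0.30 0.17 -0.08
```

```text
time: 1.23
tcp_pos: [0.4838, -0.3018, 0.1701]
tool_rot: [3.14, 0.001, -0.079]
wrist_force: [0.2, 0.5, -0.5]
finger_gap: 1.003
gripper_force: 0.0
1.28 [ 0.4835 -0.3024  0.1703] [ 3.1399e+00  3.0000e-04 -8.0600e-02] [-0.3  0.  -0.7] q6 0.97
d [ 0.0013 -0.0025  0.0003] [ 0.0017  0.0003 -0.0006]
```

View pics/w1.png

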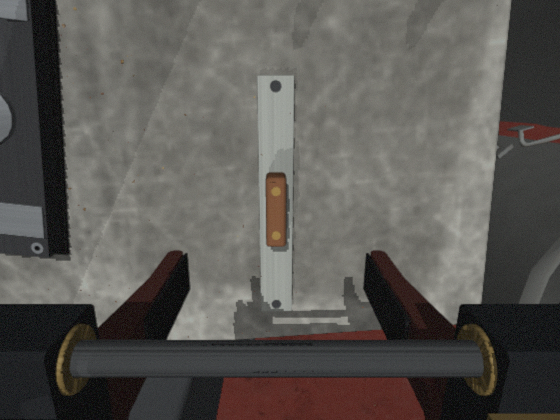

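The wrist view shows the straightedge from (276,76) to (276,308) and the grip at (276,210), with brass rivets at (276,191) and (276,236). The plate is at the left edge of the picture.

```bash
python3 - <<'E'
import pickle;from h import *
f=pickle.load(open('w1.pkl','rb'));ps=f['pose'];P=depthpts(f,ps)
hsv=cv2.cvtColor(f['pixels'],cv2.COLOR_RGB2HSV)
m=((hsv[...,0]<22)&(hsv[...,1]>100)&(hsv[...,2]>60)).astype(np.uint8);m[:,:240]=0;m[:,310:]=0;m[:150]=0;m[260:]=0
g=(P[...,2]>.030)&(m>0);print('gripz',np.median(P[m>0][:,2]),g.sum())
q=np.argwhere(m)[:,::-1].astype(np.float32);r=cv2.minAreaRect(cast(f,q,.036)[:,:2].astype(np.float32));print('grip rect m',r)
# top only by depth
Q=P[g];print('top depth',Q.mean(0),cv2.minAreaRect(Q[:,:2].astype(np.float32)))
# bar edges per row (bright vs table), rows 90..160, 255..270
gray=cv2.cvtColor(f['pixels'],cv2.COLOR_RGB2GRAY)
b=(P[...,2]>.004)&(P[...,2]<.02);b[:,:245]=0;b[:,310:]=0;b[:60]=0;b[315:]=0
b=cv2.morphologyEx(b.astype(np.uint8),cv2.MORPH_OPEN,np.ones((3,3)))
Q=P[b>0];print('bar depth',np.median(Q[:,2]),cv2.minAreaRect(Q[:,:2].astype(np.float32)))
h=[(276,86),(276,303.5)];H=cast(f,h,.008);print('holes',H,H.mean(0),np.degrees(np.arctan2(*(H[0]-H[1])[[1,0]])))
print('table',P[120,180],P[270,120],P[120,400])
E
```

```text
gripz nan 1327Traceback (most recent call last):
  File "<stdin>", line 6, in <module>
  File "h.py", line 9, in cast
    F,R,c=cam(f,pose);uv=np.atleast_2d(np.array(uv,float))
          ~~~^^^^^^^^
  File "h.py", line 5, in cam
    if pose is None: R=np.array(f['R']);t=np.array(f['t']);return F,R.T,-R.T@t
                                ~^^^^^
KeyError: 'R'
```

```bash
sed -i 's/    if pose is None:/    pose=pose or f.get("pose")\n    if pose is None:/' h.py
cat > m1.py <<'E'
import pickle,sys;from h import *
f=pickle.load(open('w1.pkl','rb'));P=depthpts(f);Z=np.nan_to_num(P[...,2])
hsv=cv2.cvtColor(f['pixels'],cv2.COLOR_RGB2HSV)
m=((hsv[...,0]<22)&(hsv[...,1]>100)&(hsv[...,2]>60)).astype(np.uint8);m[:,:240]=0;m[:,310:]=0;m[:150]=0;m[260:]=0
g=(Z>.030)&(m>0)
q=np.argwhere(g)[:,::-1].astype(np.float32);print('grip rect',cv2.minAreaRect(cast(f,q,.036)[:,:2].astype(np.float32)),np.median(Z[g]))
b=(Z>.004)&(Z<.02);b[:,:245]=0;b[:,310:]=0;b[:60]=0;b[315:]=0
b=cv2.morphologyEx(b.astype(np.uint8),cv2.MORPH_OPEN,np.ones((3,3)))
Q=P[b>0];print('bar depth',np.median(Q[:,2]),cv2.minAreaRect(Q[:,:2].astype(np.float32)))
H=cast(f,[(276,86),(276,303.5)],.008);print('holes',H,H.mean(0),np.arctan2(*(H[0]-H[1])[[1,0]]))
print('table',P[120,180],P[270,120],P[120,400])
E
python3 m1.py
```

```text
grip rect ((0.47444093227386475, -0.2997981011867523), (0.01635785587131977, 0.06289801001548767), 85.88858795166016) 0.03715430525132213
bar depth 0.009306632511770108 ((0.47268247604370117, -0.29981309175491333), (0.03209825977683067, 0.230632483959198), 85.62307739257812)
holes [[ 0.57869037 -0.30841395  0.008     ]
 [ 0.36683785 -0.29162216  0.008     ]] [ 0.47276411 -0.30001805  0.008     ] -0.07909635078956431
table [ 0.55692795 -0.21955156  0.00072548] [ 0.41414198 -0.13490394  0.00096822] [ 0.54125652 -0.41791672  0.00131154]
```

```bash
python3 d.py 0.473 -0.2999 0.03 -0.078
python3 -m inch '[[[-0.01,-0.003,0.04,0,0,-0.0026,0],[-0.01,-0.003,0.08,0.0016,0,-0.0026,0],[-0.01,-0.003,0.11,0.0016,0,-0.0026,0],[-0.01,-0.003,0.13,0.0016,0,-0.0026,0],[-0.01,-0.003,0.14,0.0016,0,-0.0026,0],[-0.01,-0.003,0.14,0.0016,0,-0.0026,0],[-0.01,-0.003,0.14,0.0016,0,-0.0026,0]]]'
python3 d.py 0.473 -0.2999 0.013 -0.078
```

```text
1.28 [ 0.4835 -0.3024  0.1703] [ 3.1399e+00  3.0000e-04 -8.0600e-02] [-0.3  0.  -0.7] q6 0.97
d [-0.0106 -0.0019  0.1403] [ 0.0017  0.0003 -0.0026]
time: 1.87
tcp_pos: [0.4742, -0.2992, 0.0308]
tool_rot: [-3.142, -0.0, -0.079]
wrist_force: [0.5, -0.2, -0.1]
finger_gap: 0.998
gripper_force: 0.0
1.87 [ 0.4742 -0.2992  0.0308] [-3.1416e+00 -3.0000e-04 -7.9100e-02] [ 0.5 -0.2 -0.1] q6 0.96
d [-0.0011  0.0008  0.0178] [-0.     -0.0003 -0.0011]
```

```bash

python3 -m inch '[[[-0.001,0.001,0.006,0,0,0,0],[-0.001,0.001,0.012,0,0,0,0],[-0.001,0.001,0.016,0,0,0,0],[-0.001,0.001,0.018,0,0,0,0],[-0.001,0.001,0.018,0,0,0,0]]]'
python3 -m inch '[[[0,0,0,0,0,0,1],[0,0,0,0,0,0,1],[0,0,0,0,0,0,1],[0,0,0,0,0,0,1],[0,0,0,0,0,0,1],[0,0,0,0,0,0,1],[0,0,0,0,0,0,1],[0,0,0,0,0,0,1]]]'
python3 d.py 0.473 -0.2999 0.013 -0.078
```

```text
time: 2.28
tcp_pos: [0.4733, -0.2989, 0.0121]
tool_rot: [-3.141, 0.0, -0.077]
wrist_force: [1.0, -0.0, -0.4]
finger_gap: 0.999
gripper_force: 0.0
time: 2.95
tcp_pos: [0.4735, -0.2991, 0.0124]
tool_rot: [-3.141, -0.0, -0.078]
wrist_force: [0.2, -0.4, 0.4]
finger_gap: 0.434
gripper_force: 0.0
2.95 [ 0.4735 -0.2991  0.0124] [-3.1415e+00 -3.0000e-04 -7.7500e-02] [ 0.2 -0.4  0.4] q6 0.96
d [-0.0004  0.0009 -0.0006] [-0.0001 -0.0003  0.0005]
```

```bash

python3 -m inch '[[[0,0,0,0,0,0,1],[0,0,0,0,0,0,1],[0,0,0,0,0,0,1],[0,0,0,0,0,0,1],[0,0,0,0,0,0,1],[0,0,0,0,0,0,1],[0,0,0,0,0,0,1]]]'
python3 d.py 0.473 -0.2999 0.013 -0.078
```

```text
time: 3.53
tcp_pos: [0.4735, -0.2992, 0.0124]
tool_rot: [3.141, -0.0, -0.078]
wrist_force: [0.4, -1.5, -0.2]
finger_gap: 0.204
gripper_force: 30.0
3.53 [ 0.4735 -0.2992  0.0124] [ 3.1415e+00 -4.0000e-04 -7.7600e-02] [ 0.4 -1.5 -0.2] q6 0.96
d [-0.0005  0.0007 -0.0006] [ 0.0001 -0.0004  0.0004]
```

```bash
python3 d.py 0.585 -0.20 0.2 -0.208
python3 -m inch '[[[0,0,-0.01,0,0,0,1],[0,0,-0.03,0,0,0,1],[0,0,-0.06,0,0,0,1],[0.02,-0.02,-0.09,0,0,0.03,1],[0.04,-0.05,-0.12,0,0,0.08,1],[0.07,-0.08,-0.15,0,0,0.13,1],[0.09,-0.1,-0.17,0,0,0.13,1],[0.103,-0.107,-0.187,0,0,0.13,1]]]'
python3 -m inch '[[[0,0,0,0,0,0,1],[0,0,0,0,0,0,1],[0,0,0,0,0,0,1]]]'
python3 d.py 0.585 -0.2 0.2 -0.208; python3 w.py w2
```

```text
3.53 [ 0.4735 -0.2992  0.0124] [ 3.1415e+00 -4.0000e-04 -7.7600e-02] [ 0.4 -1.5 -0.2] q6 0.96
d [ 0.1035 -0.1076 -0.1876] [ 1.000e-04 -4.000e-04  1.304e-01]
time: 4.2
tcp_pos: [0.5856, -0.1972, 0.2017]
tool_rot: [-3.14, -0.001, -0.207]
wrist_force: [0.2, -0.5, -2.6]
finger_gap: 0.204
gripper_force: 30.0
time: 4.45
tcp_pos: [0.5828, -0.2, 0.1986]
tool_rot: [-3.141, 0.002, -0.207]
wrist_force: [-0.0, -0.5, -2.7]
finger_gap: 0.204
gripper_force: 30.0
4.45 [ 0.5828 -0.2     0.1986] [-3.1413e+00  2.3000e-03 -2.0720e-01] [-0.  -0.5 -2.7] q6 1.34
d [ 0.0022 -0.0005 -0.0014] [-0.0003  0.0023  0.0008]
```

View pics/w2.png

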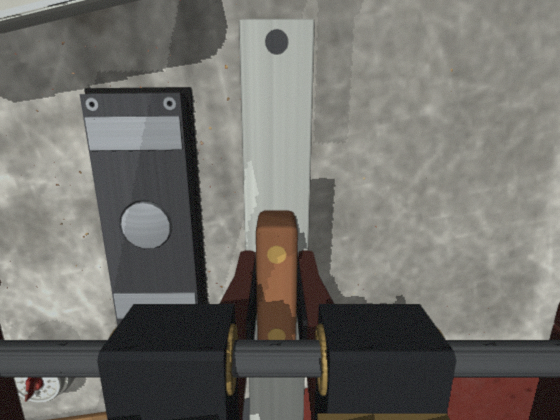

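The wrist view shows the whole far land, with corners (85,118), (181,117), (181,150) and (89,150). The insert is at (146,225), and the top part of the near land is visible at (155,300). The straightedge is held straight, along x.

```bash
cat > m2.py <<'E'
import pickle,sys;from h import *
f=pickle.load(open('w2.pkl','rb'));P=depthpts(f)
g=cv2.GaussianBlur(cv2.cvtColor(f['pixels'],cv2.COLOR_RGB2GRAY),(3,3),0)
def blob(x0,x1,y0,y1):
    t,m=cv2.threshold(g[y0:y1,x0:x1].copy(),0,1,cv2.THRESH_BINARY+cv2.THRESH_OTSU)
    n,l,s,c=cv2.connectedComponentsWithStats(m);m=(l==1+np.argmax(s[1:,4])).astype(np.uint8)
    c=max(cv2.findContours(m,cv2.RETR_EXTERNAL,cv2.CHAIN_APPROX_NONE)[0],key=len)[:,0]+[x0,y0]
    return c.astype(np.float32),m
for n,b,z in(('far',(83,187,110,158),.027),('ins',(112,180,190,260),.028),('near',(107,201,283,304),.027)):
    c,m=blob(*b);C=cast(f,c,z)[:,:2].astype(np.float32)
    zz=P[b[2]:b[3],b[0]:b[1],2][m>0]
    if n=='ins': print(n,'ellipse',cv2.fitEllipse(C),np.nanpercentile(zz,[10,50,90,98]))
    else: print(n,cv2.minAreaRect(C),np.round(cv2.boxPoints(cv2.minAreaRect(C)),4).tolist(),np.nanmedian(zz))
# straightedge in hand: front end and yaw
z=(f['pose'][0][2]-.0124)+.008
H=cast(f,[(241.5,19.5),(313,19.5),(246,245),(308,245),(276.5,41)],z);print(np.round(H,4),f['pose'][0])
E
python3 m2.py
```

```text
far ((0.661517858505249, -0.07715238630771637), (0.09330465644598007, 0.03620767593383789), 80.11627960205078) [[0.635699987411499, -0.11999999731779099], [0.6712999939918518, -0.12620000541210175], [0.6873999834060669, -0.034299999475479126], [0.6517000198364258, -0.02810000069439411]] 0.028277877906785542
ins ellipse ((0.5753911137580872, -0.06425896286964417), (0.04621880501508713, 0.04680066928267479), 38.16732406616211) [0.02807119 0.02987441 0.03167714 0.03238499]
near ((0.5016381144523621, -0.04534681513905525), (0.09349042922258377, 0.02373160980641842), 78.16295623779297) [[0.4803999960422516, -0.08869999647140503], [0.5037000179290771, -0.09350000321865082], [0.5228000283241272, -0.0020000000949949026], [0.49959999322891235, 0.00279999990016222]] 0.02811701798380889
[[ 0.6978 -0.2082  0.1942]
 [ 0.6916 -0.2377  0.1942]
 [ 0.5977 -0.1865  0.1942]
 [ 0.5912 -0.2172  0.1942]
 [ 0.6867 -0.2209  0.1942]] [ 0.58279368 -0.20001782  0.19860359]
```

```bash
cat >> m2.py <<'E'
print('---')
def edges(rows,x0,x1):
    L=[];Rr=[]
    for v in rows:
        r=g[v,x0:x1].astype(int);w=np.where(r>135)[0]
        runs=np.split(w,np.where(np.diff(w)>1)[0]+1);k=max(runs,key=len);L.append((x0+k[0],v));Rr.append((x0+k[-1]+1,v))
    return cast(f,L,.027)[:,:2],cast(f,Rr,.027)[:,:2]
print(g[130,75:200:1].tolist());print(g[300,100:210].tolist());print(g[80:160,130].tolist())
E
python3 m2.py | sed -n '/---/,$p'
```

```text
---
[168, 166, 165, 166, 166, 166, 165, 167, 165, 151, 127, 127, 150, 163, 163, 163, 164, 163, 163, 164, 164, 164, 163, 163, 162, 163, 163, 163, 164, 164, 162, 162, 163, 163, 162, 163, 163, 162, 163, 164, 164, 163, 163, 163, 164, 164, 163, 163, 163, 164, 164, 164, 164, 164, 164, 163, 163, 164, 164, 164, 164, 164, 163, 163, 163, 163, 164, 162, 155, 146, 143, 143, 144, 144, 145, 145, 145, 145, 144, 145, 144, 144, 144, 144, 144, 144, 144, 144, 144, 144, 144, 145, 145, 145, 144, 144, 144, 144, 144, 145, 144, 144, 145, 144, 127, 95, 72, 60, 44, 29, 24, 23, 23, 22, 18, 19, 25, 28, 31, 46, 79, 120, 148, 155, 153]
[174, 171, 168, 166, 164, 162, 160, 159, 159, 156, 155, 154, 138, 115, 117, 135, 143, 144, 145, 144, 143, 143, 144, 144, 143, 144, 145, 144, 144, 144, 145, 144, 144, 145, 145, 144, 143, 144, 144, 144, 143, 143, 144, 144, 145, 145, 145, 145, 145, 146, 146, 145, 144, 144, 144, 145, 145, 145, 145, 145, 145, 145, 144, 145, 145, 144, 144, 145, 145, 145, 146, 145, 145, 145, 145, 145, 146, 146, 146, 146, 146, 145, 146, 146, 146, 145, 145, 145, 146, 146, 146, 146, 147, 145, 125, 87, 60, 47, 33, 25, 25, 25, 24, 21, 23, 26, 31, 53, 95, 130]
[132, 135, 137, 140, 143, 144, 134, 101, 59, 36, 34, 36, 43, 59, 73, 78, 78, 77, 77, 78, 77, 76, 77, 77, 77, 77, 78, 78, 79, 79, 79, 79, 79, 79, 79, 88, 118, 152, 164, 165, 167, 168, 164, 162, 164, 165, 164, 164, 166, 165, 163, 162, 162, 163, 162, 162, 163, 164, 165, 165, 164, 165, 166, 165, 164, 163, 162, 161, 157, 130, 84, 64, 72, 79, 79, 78, 78, 78, 79, 79]
```

```bash
python3 - <<'E'
import pickle;from h import *
f=pickle.load(open('w2.pkl','rb'))
X=cast(f,[(86.5,130),(179.6,130),(114.6,300),(194.8,300),(130,116.3),(130,149.5)],.027)[:,:2]
print(X.round(4).tolist())
a=(X[0]+X[1])/2;b=(X[2]+X[3])/2;print(a,b,np.arctan2(*(a-b)[::-1]))
n=lambda i,j:np.linalg.norm(X[i]-X[j]);print(n(0,1),n(2,3),n(4,5))
for i,j in((0,2),(1,3)):print(np.arctan2(*(X[i]-X[j])[::-1]))
E
```

```text
[[0.6746, -0.0402], [0.6571, -0.1239], [0.5014, -0.0063], [0.4839, -0.0898], [0.678, -0.0832], [0.6495, -0.0736]]
[ 0.66586257 -0.08203351] [ 0.49264559 -0.04803403] -0.19381863931079615
0.08551520663236725 0.08527163234199914 0.03013789516281743
-0.19312946073252177
-0.19450789953262113
```

```bash
python3 d.py 0.5755 -0.0645 0.07 -0.194
python3 -m inch '[[[0.004,-0.03,0.01,0,0.002,-0.012,1],[-0.01,-0.06,0.02,0,0.002,-0.013,1],[-0.02,-0.09,0.03,0,0.002,-0.013,1],[-0.03,-0.12,0.05,0,0.002,-0.013,1],[-0.035,-0.131,0.07,0,0.002,-0.013,1],[-0.035,-0.131,0.10,0,0.002,-0.013,1],[-0.035,-0.131,0.12,0,0.002,-0.013,1],[-0.035,-0.131,0.127,0,0.002,-0.013,1]]]'
python3 -m inch '[[[0,0,0,0,0,0,1],[0,0,0,0,0,0,1],[0,0,0,0,0,0,1]]]'
python3 d.py 0.5755 -0.0645 0.05 -0.194
```

```text
4.5 [ 0.5822 -0.2002  0.198 ] [-3.1409  0.0035 -0.208 ] [-1.   0.2 -2.6] q6 1.34
d [-0.0341 -0.1313  0.1282] [-0.0007  0.0035 -0.014 ]
time: 5.17
tcp_pos: [0.5725, -0.0647, 0.0682]
tool_rot: [-3.141, 0.007, -0.195]
wrist_force: [-0.5, 0.9, -2.7]
finger_gap: 0.204
gripper_force: 30.0
time: 5.42
tcp_pos: [0.5778, -0.0658, 0.0734]
tool_rot: [-3.141, -0.004, -0.196]
wrist_force: [-0.5, -1.0, -1.6]
finger_gap: 0.197
gripper_force: 30.0
5.42 [ 0.5778 -0.0658  0.0734] [-3.1415 -0.0037 -0.1956] [-0.5 -1.  -1.6] q6 1.53
d [-0.0026 -0.0008  0.0234] [-0.0001 -0.0037 -0.0016]
```

```bash

python3 -m inch '[[[-0.001,-0.001,0.004,0,0,0,1],[-0.002,-0.001,0.008,0,0,-0.001,1],[-0.002,-0.001,0.012,0,0,-0.001,1],[-0.002,-0.001,0.016,0,0,-0.001,1],[-0.002,-0.001,0.018,0,0,-0.001,1],[-0.002,-0.001,0.018,0,0,-0.001,1],[-0.002,-0.001,0.018,0,0,-0.001,1],[-0.002,-0.001,0.018,0,0,-0.001,1]]]'
python3 d.py 0.5755 -0.0645 0.045 -0.194; python3 w.py w3
```

```text
time: 6.08
tcp_pos: [0.5756, -0.0636, 0.0544]
tool_rot: [-3.141, -0.002, -0.194]
wrist_force: [1.5, -0.2, -1.8]
finger_gap: 0.203
gripper_force: 30.0
6.08 [ 0.5756 -0.0636  0.0544] [-3.1414e+00 -2.3000e-03 -1.9360e-01] [ 1.5 -0.2 -1.8] q6 1.53
d [0.0001 0.0009 0.0094] [-0.0002 -0.0023  0.0004]
```

View pics/w3.png

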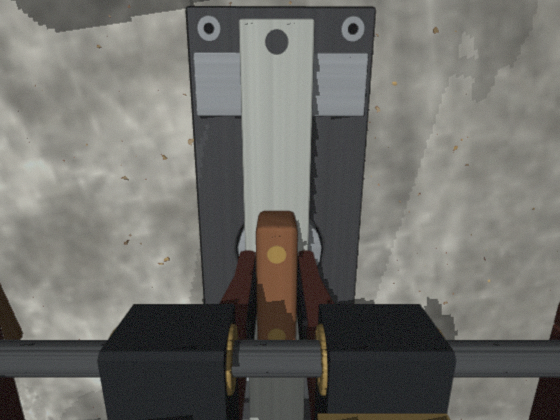

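The bar lies lengthwise over the plate: bar columns 241–313, lands 194–367. It is about 1.5 mm off centre, and I will correct that while lowering.

```bash

python3 -m inch '[[[0,0.001,0.001,0,0,0,1],[0,0.0015,0.002,0,0,0,1],[0,0.0015,0.003,0,0,0,1],[0,0.0015,0.004,0,0,0,1],[0,0.0015,0.005,0,0,0,1],[0,0.0015,0.006,0,0,0,1],[0,0.0015,0.007,0,0,0,1],[0,0.0015,0.0075,0,0,0,1]]]'
python3 -m inch '[[[0,0,0.0005,0,0,0,1],[0,0,0.001,0,0,0,1]]]'
python3 -m inch '[[[0,0,0.0005,0,0,0,1],[0,0,0.001,0,0,0,1]]]'
```

```text
time: 6.8
tcp_pos: [0.5751, -0.0651, 0.0467]
tool_rot: [-3.141, -0.002, -0.194]
wrist_force: [-0.1, -0.4, -2.2]
finger_gap: 0.201
gripper_force: 30.0
time: 6.97
tcp_pos: [0.5752, -0.0651, 0.0459]
tool_rot: [-3.141, -0.002, -0.194]
wrist_force: [-0.5, -0.8, -2.8]
finger_gap: 0.206
gripper_force: 30.0
time: 7.13
tcp_pos: [0.5753, -0.0651, 0.0449]
tool_rot: [-3.141, -0.002, -0.194]
wrist_force: [-0.6, 0.6, -2.8]
finger_gap: 0.205
gripper_force: 30.0
```

```bash

python3 -m inch '[[[0,0,0.0004,0,0,0,1],[0,0,0.0007,0,0,0,1],[0,0,0.0007,0,0,0,1]]]'|sed -n '2p;4p'
python3 -m inch '[[[0,0,0.0003,0,0,0,1],[0,0,0.0006,0,0,0,1],[0,0,0.0006,0,0,0,1]]]'|sed -n '2p;4p'
```

```text
tcp_pos: [0.5752, -0.0651, 0.0442]
wrist_force: [0.3, -0.2, -2.5]
tcp_pos: [0.5752, -0.0651, 0.0436]
wrist_force: [0.0, 0.1, -2.3]
```

```bash

python3 -m inch '[[[0,0,0.0003,0,0,0,1],[0,0,0.0005,0,0,0,1],[0,0,0.0005,0,0,0,1]]]'|sed -n '2p;4p'
python3 -m inch '[[[0,0,0.0003,0,0,0,1],[0,0,0.0005,0,0,0,1],[0,0,0.0005,0,0,0,1]]]'|sed -n '2p;4p'
```

```text
tcp_pos: [0.5751, -0.0651, 0.0431]
wrist_force: [-0.4, -0.1, -2.5]
tcp_pos: [0.5753, -0.0651, 0.0427]
wrist_force: [0.1, -0.2, -1.6]
```

```bash

python3 -m inch '[[[0,0,0.0002,0,0,0,1],[0,0,0.0003,0,0,0,1],[0,0,0.0003,0,0,0,1]]]'|sed -n '2p;4p'
python3 -m inch '[[[0,0,0,0,0,0,1],[0,0,0,0,0,0,1]]]'|sed -n '2p;4p'
```

```text
tcp_pos: [0.5753, -0.0651, 0.0426]
wrist_force: [-0.4, -1.0, 2.5]
tcp_pos: [0.5753, -0.0651, 0.0425]
wrist_force: [-0.9, 0.4, 2.3]
```

```bash

python3 -m inch '[[[0,0,-0.0002,0,0,0,1],[0,0,-0.0003,0,0,0,1]]]'|sed -n '2p;4p'
python3 -m inch '[[[0,0,0,0,0,0,0.5],[0,0,0,0,0,0,0.5],[0,0,0,0,0,0,0.5],[0,0,0,0,0,0,0.5],[0,0,0,0,0,0,0.5],[0,0,0,0,0,0,0.5]]]'
python3 -m inch '[[[0,0,-0.01,0,0,0,0.5],[0,0,-0.03,0,0,0,0.5],[0,0,-0.06,0,0,0,0.5],[0,0,-0.09,0,0,0,0.5],[0.01,0,-0.11,0,0,0,0.5],[0.01,0,-0.11,0,0,0,0.8],[0.01,0,-0.11,0,0,0,1],[0.01,0,-0.11,0,0,0,1]]]'
python3 w.py w4
```

```text
tcp_pos: [0.5752, -0.0651, 0.0426]
wrist_force: [0.1, 0.9, 0.4]
time: 9.22
tcp_pos: [0.5752, -0.0651, 0.0426]
tool_rot: [-3.141, -0.002, -0.194]
wrist_force: [0.2, -0.1, 0.3]
finger_gap: 0.498
gripper_force: 0.0
time: 9.88
tcp_pos: [0.5837, -0.0667, 0.152]
tool_rot: [-3.141, -0.001, -0.194]
wrist_force: [-0.5, -0.4, 0.0]
finger_gap: 0.312
gripper_force: 0.0
```

View pics/w4.png

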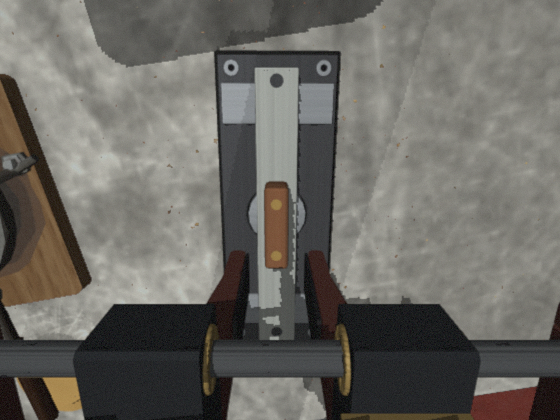

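The released bar lies lengthwise over the lands and insert: far hole at (277,80), near hole at (277,331), grip at (277,225).

```bash
cat > m4.py <<'E'
import pickle,sys;from h import *
f=pickle.load(open(sys.argv[1]+'.pkl','rb'));P=depthpts(f);h=float(sys.argv[2])
m=np.zeros(P.shape[:2],bool);m[70:335,259:296]=1;m&=(abs(P[...,2]-.038)<.014)
d=np.array([np.cos(-.194),np.sin(-.194)]);c=np.array([.5753,-.0643])
Q=P[m];s=(Q[:,:2]-c)@d
for a in np.arange(-.11,.12,.02):
    k=(abs(s-a)<.008)&(abs((Q[:,:2]-c)@[-d[1],d[0]])<.012)
    if k.sum()>5:print(round(a,2),k.sum(),np.round(np.median(Q[k,2]),4))
H=cast(f,[(277,80.5),(277,331)],h);print(H.mean(0),H,np.arctan2(*(H[0]-H[1])[[1,0]]))
E
python3 m4.py w4 .0385; python3 d.py 0.487 -0.047 0.06 -0.194
```

```text
-0.11 196 0.0399
-0.09 429 0.04
-0.07 461 0.0399
-0.05 419 0.0398
-0.03 85 0.0398
-0.01 104 0.0396
0.01 96 0.0396
0.03 395 0.0396
0.05 641 0.0393
0.07 687 0.0393
0.09 699 0.0391
0.11 526 0.0392
[ 0.57443867 -0.06456444  0.0385    ] [[ 0.67876365 -0.0849107   0.0385    ]
 [ 0.47011369 -0.04421817  0.0385    ]] -0.19260997945145084
9.93 [ 0.5832 -0.0666  0.1513] [-3.1414e+00  7.0000e-04 -1.9360e-01] [-0.7 -0.  -0.1] q6 1.53
d [-0.0981 -0.0007  0.0914] [-0.0002  0.0007  0.0004]
```

```bash
python3 d.py 0.4817 -0.0463 0.052 -0.194
python3 -m inch '[[[-0.04,-0.001,0.01,0,0.0,0,1],[-0.08,-0.001,0.02,0,0,0,1],[-0.103,-0.001,0.045,0,0,0,1],[-0.103,-0.001,0.07,0,0,0,1],[-0.103,-0.001,0.09,0,0,0,1],[-0.103,-0.001,0.098,0,0,0,1],[-0.103,-0.001,0.099,0,0,0,1],[-0.103,-0.001,0.099,0,0,0,1]]]'
python3 d.py 0.4817 -0.0463 0.042 -0.194
```

```text
9.93 [ 0.5832 -0.0666  0.1513] [-3.1414e+00  7.0000e-04 -1.9360e-01] [-0.7 -0.  -0.1] q6 1.53
d [-0.1034 -0.0004  0.0994] [-0.0002  0.0007  0.0004]
time: 10.6
tcp_pos: [0.4835, -0.0461, 0.0527]
tool_rot: [-3.141, -0.0, -0.194]
wrist_force: [-0.1, 1.1, -0.5]
finger_gap: 0.004
gripper_force: 0.0
10.6 [ 0.4835 -0.0461  0.0527] [-3.1413 -0.     -0.1936] [-0.1  1.1 -0.5] q6 1.53
d [-0.0017  0.0006  0.0107] [-0.0003 -0.      0.0004]
```

```bash

python3 -m inch '[[[-0.001,0,0.0015,0,0,0,1],[-0.001,0,0.003,0,0,0,1],[-0.001,0,0.0045,0,0,0,1],[-0.001,0,0.006,0,0,0,1],[-0.001,0,0.0075,0,0,0,1],[-0.001,0,0.0088,0,0,0,1],[-0.001,0,0.0098,0,0,0,1],[-0.001,0,0.0108,0,0,0,1]]]' |sed -n '1,4p'
python3 -m inch '[[[0,0,0.001,0,0,0,1],[0,0,0.002,0,0,0,1]]]' |sed -n '2p;4p'
python3 -m inch '[[[0,0,0.001,0,0,0,1],[0,0,0.002,0,0,0,1]]]' |sed -n '2p;4p'
```

```text
time: 11.27
tcp_pos: [0.4832, -0.0461, 0.0425]
tool_rot: [-3.141, -0.002, -0.194]
wrist_force: [-0.0, 0.2, -0.0]
tcp_pos: [0.4832, -0.046, 0.0405]
wrist_force: [0.2, 0.2, -0.2]
tcp_pos: [0.4831, -0.046, 0.0385]
wrist_force: [0.1, 0.2, 0.5]
```

```bash

python3 -m inch '[[[0,0,0.0008,0,0,0,1],[0,0,0.0016,0,0,0,1]]]' |sed -n '2p;4p'
python3 -m inch '[[[0,0,0.0006,0,0,0,1],[0,0,0.0012,0,0,0,1]]]' |sed -n '2p;4p'
python3 -m inch '[[[0,0,0.0003,0,0,0,1],[0,0,0.0005,0,0,0,1]]]' |sed -n '2p;4p'
```

```text
tcp_pos: [0.4831, -0.046, 0.0369]
wrist_force: [0.7, 0.0, 0.5]
tcp_pos: [0.4831, -0.046, 0.0357]
wrist_force: [-0.3, 0.1, 1.8]
tcp_pos: [0.4832, -0.0461, 0.0355]
wrist_force: [-2.0, 0.2, 5.1]
```

```bash

python3 -m inch '[[[0,0,0.0002,0,0,0,1],[0,0,0.0004,0,0,0,1],[0,0,0.0004,0,0,0,1]]]' |sed -n '2p;4p'
python3 -m inch '[[[0,0,0,0,0,0,1],[0,0,0,0,0,0,1]]]' |sed -n '2p;4p'
```

```text
tcp_pos: [0.4832, -0.0461, 0.0354]
wrist_force: [-2.6, 0.8, 8.7]
tcp_pos: [0.4832, -0.0461, 0.0354]
wrist_force: [-2.7, -0.1, 7.2]
```

```bash

python3 -m inch '[[[0,0,0.0002,0,0,0,1],[0,0,0.0003,0,0,0,1],[0,0,0.0003,0,0,0,1]]]' |sed -n '2p;4p'
python3 -m inch '[[[0,0,0,0,0,0,1],[0,0,0,0,0,0,1]]]' |sed -n '2p;4p'
```

```text
tcp_pos: [0.4832, -0.0461, 0.0353]
wrist_force: [-2.5, 0.8, 10.0]
tcp_pos: [0.4832, -0.0461, 0.0353]
wrist_force: [-2.4, 0.5, 10.1]
```

```bash

python3 -m inch '[[[0,0,0,0,0,0,1],[0,0,0,0,0,0,1],[0,0,0,0,0,0,1],[0,0,-0.003,0,0,0,1],[0,0,-0.015,0,0,0,1],[0,0,-0.035,0,0,0,1],[0,0,-0.06,0,0,0,1],[0.01,0,-0.075,0,0,0,1]]]' |sed -n '2p;4p'
python3 d.py 0.668 -0.0828 0.11 -0.194
python3 -m inch '[[[0.04,0,0,0,0,0,1],[0.08,0,0,0,0,0,1],[0.12,0,0,0,0,0,1],[0.15,0,0,0,0,0,1],[0.17,0,0,0,0,0,1],[0.179,0,0,0,0,0,1],[0.179,0,0,0,0,0,1]]]' |sed -n '2p;4p'
python3 d.py 0.668 -0.0828 0.052 -0.194;python3 w.py w5; python3 m4.py w5 .0385
```

```text
tcp_pos: [0.4912, -0.0475, 0.111]
wrist_force: [0.1, 0.1, 1.1]
13.6 [ 0.4912 -0.0475  0.111 ] [-3.1414e+00 -8.0000e-04 -1.9340e-01] [0.1 0.1 1.1] q6 1.53
d [0.1803 0.0007 0.0011] [-0.0002 -0.0008  0.0006]
tcp_pos: [0.67, -0.0828, 0.1096]
wrist_force: [-0.3, 0.4, -0.5]
14.18 [ 0.67   -0.0828  0.1096] [-3.1414 -0.0032 -0.1937] [-0.3  0.4 -0.5] q6 1.54
d [-0.0022  0.0004  0.0576] [-0.0002 -0.0032  0.0003]
0.03 16 0.0468
0.07 42 0.04
0.09 749 0.0402
0.11 955 0.0398
[ 0.67442813 -0.08319844  0.0385    ] [[ 0.76271858 -0.10042531  0.0385    ]
 [ 0.58613768 -0.06597158  0.0385    ]] -0.19269488477011362
```

```bash

python3 -m inch '[[[-0.001,0.0005,0.015,0,0,0,1],[-0.002,0.0005,0.03,0,0,0,1],[-0.002,0.0005,0.045,0,0,0,1],[-0.002,0.0005,0.052,0,0,0,1],[-0.002,0.0005,0.055,0,0,0,1],[-0.002,0.0005,0.057,0,0,0,1],[-0.002,0.0005,0.058,0,0,0,1],[-0.002,0.0005,0.059,0,0,0,1]]]' |sed -n '2p;4p'
python3 -m inch '[[[0,0,0.001,0,0,0,1],[0,0,0.002,0,0,0,1],[0,0,0.003,0,0,0,1],[0,0,0.004,0,0,0,1],[0,0,0.005,0,0,0,1],[0,0,0.006,0,0,0,1]]]' |sed -n '2p;4p'
python3 -m inch '[[[0,0,0.001,0,0,0,1],[0,0,0.002,0,0,0,1]]]' |sed -n '2p;4p'
```

```text
tcp_pos: [0.6669, -0.0826, 0.0518]
wrist_force: [1.2, 0.1, -0.1]
tcp_pos: [0.6665, -0.0825, 0.0449]
wrist_force: [0.4, 0.4, 0.9]
tcp_pos: [0.6666, -0.0825, 0.0429]
wrist_force: [0.2, -0.9, 0.2]
```

```bash

python3 -m inch '[[[0,0,0.001,0,0,0,1],[0,0,0.002,0,0,0,1],[0,0,0.003,0,0,0,1]]]' |sed -n '2p;4p'
python3 -m inch '[[[0,0,0.0008,0,0,0,1],[0,0,0.0016,0,0,0,1],[0,0,0.0024,0,0,0,1]]]' |sed -n '2p;4p'
python3 -m inch '[[[0,0,0.0006,0,0,0,1],[0,0,0.0012,0,0,0,1]]]' |sed -n '2p;4p'
python3 -m inch '[[[0,0,0.0003,0,0,0,1],[0,0,0.0006,0,0,0,1]]]' |sed -n '2p;4p'
```

```text
tcp_pos: [0.6666, -0.0825, 0.0399]
wrist_force: [0.1, -0.9, 0.1]
tcp_pos: [0.6666, -0.0825, 0.0375]
wrist_force: [0.8, -0.4, -0.8]
tcp_pos: [0.6666, -0.0825, 0.0364]
wrist_force: [-0.0, -0.8, -0.1]
tcp_pos: [0.6665, -0.0825, 0.0359]
wrist_force: [-0.8, -0.3, 1.5]
```

```bash

python3 -m inch '[[[0,0,0.0003,0,0,0,1],[0,0,0.0006,0,0,0,1],[0,0,0.0006,0,0,0,1]]]' |sed -n '2p;4p'
python3 -m inch '[[[0,0,0.0002,0,0,0,1],[0,0,0.0004,0,0,0,1],[0,0,0.0004,0,0,0,1]]]' |sed -n '2p;4p'
```

```text
tcp_pos: [0.6666, -0.0825, 0.0356]
wrist_force: [-1.9, 0.4, 4.3]
tcp_pos: [0.6666, -0.0825, 0.0355]
wrist_force: [-2.2, -0.3, 7.4]
```

```bash

python3 -m inch '[[[0,0,0.0002,0,0,0,1],[0,0,0.0004,0,0,0,1],[0,0,0.0004,0,0,0,1],[0,0,0.0004,0,0,0,1]]]' |sed -n '2p;4p'
python3 -m inch '[[[0,0,0,0,0,0,1],[0,0,0,0,0,0,1],[0,0,0,0,0,0,1],[0,0,0,0,0,0,1]]]' |sed -n '2p;4p'
```

```text
tcp_pos: [0.6666, -0.0825, 0.0354]
wrist_force: [-3.0, 0.9, 8.2]
tcp_pos: [0.6666, -0.0825, 0.0354]
wrist_force: [-2.2, 0.9, 9.0]
```

```bash

python3 -m inch '[[[0,0,0.0001,0,0,0,1],[0,0,0.0002,0,0,0,1],[0,0,0.0002,0,0,0,1],[0,0,0.0002,0,0,0,1],[0,0,0.0002,0,0,0,1]]]' |sed -n '1,2p;4p'
python3 -m inch '[[[0,0,-0.003,0,0,0,1],[0,0,-0.015,0,0,0,1],[0,0,-0.035,0,0,0,1],[0,0,-0.06,0,0,0,1],[-0.01,0,-0.075,0,0,0,1],[-0.05,0,-0.075,0,0,0,1],[-0.08,0,-0.07,0,0,0,1],[-0.094,0,-0.06,0,0,0,1]]]' |sed -n '2p;4p'
python3 -m inch '[[[0,0,0,0,0,0,1],[0,0,0,0,0,0,1]]]' |sed -n '2p;4p'
python3 d.py 0.5746 -0.0646 0.075 -0.194;python3 w.py w6;python3 m4.py w6 .0385
```

```text
time: 17.98
tcp_pos: [0.6666, -0.0825, 0.0353]
wrist_force: [-2.9, 0.0, 9.4]
tcp_pos: [0.5711, -0.0636, 0.0954]
wrist_force: [-0.3, -0.6, -0.3]
tcp_pos: [0.5741, -0.0644, 0.0944]
wrist_force: [1.1, 0.4, 1.0]
18.82 [ 0.5741 -0.0644  0.0944] [-3.1414e+00 -2.4000e-03 -1.9360e-01] [1.1 0.4 1. ] q6 1.53
d [0.0005 0.0001 0.0194] [-0.0002 -0.0024  0.0004]
-0.07 38 0.041
-0.01 95 0.0397
0.01 143 0.0393
0.03 605 0.039
0.05 958 0.0385
0.07 996 0.038
0.09 1073 0.0376
[ 0.58323363 -0.06566554  0.0385    ] [[ 0.66582933 -0.08177391  0.0385    ]
 [ 0.50063793 -0.04955717  0.0385    ]] -0.19260904709972929
```

View pics/w6.png

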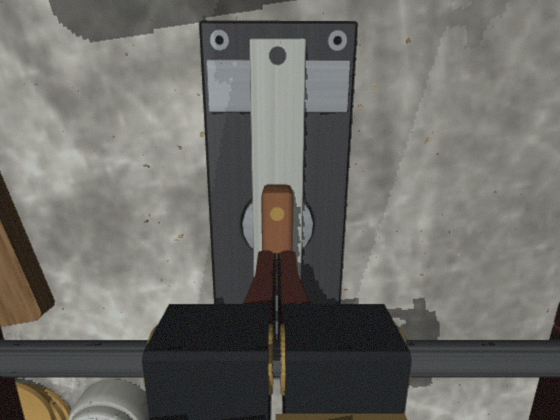

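The view shows the bar still centred with its far end slightly down (far hole at (278,56)) and the shut fingers over the grip. Now I press over the middle.

```bash

python3 -m inch '[[[0.0005,0,0.006,0,0.002,0,1],[0.0005,0,0.012,0,0.002,0,1],[0.0005,0,0.018,0,0.002,0,1],[0.0005,0,0.021,0,0.002,0,1],[0.0005,0,0.022,0,0.002,0,1],[0.0005,0,0.023,0,0.002,0,1],[0.0005,0,0.024,0,0.002,0,1]]]' |sed -n '2p;4p'
python3 -m inch '[[[0,0,0.0008,0,0,0,1],[0,0,0.0016,0,0,0,1]]]' |sed -n '2p;4p'
python3 -m inch '[[[0,0,0.0005,0,0,0,1],[0,0,0.001,0,0,0,1]]]' |sed -n '2p;4p'
```

```text
tcp_pos: [0.5749, -0.0645, 0.0698]
wrist_force: [-0.0, 0.2, 0.5]
tcp_pos: [0.5749, -0.0646, 0.0685]
wrist_force: [0.2, 0.1, 0.5]
tcp_pos: [0.5748, -0.0645, 0.0675]
wrist_force: [-0.1, 0.4, -0.2]
```

```bash

python3 -m inch '[[[0,0,0.0005,0,0,0,1],[0,0,0.001,0,0,0,1]]]' |sed -n '2p;4p'
python3 -m inch '[[[0,0,0.0003,0,0,0,1],[0,0,0.0006,0,0,0,1]]]' |sed -n '2p;4p'
python3 -m inch '[[[0,0,0.0003,0,0,0,1],[0,0,0.0006,0,0,0,1]]]' |sed -n '2p;4p'
```

```text
tcp_pos: [0.5747, -0.0645, 0.0665]
wrist_force: [-1.0, 0.3, 4.2]
tcp_pos: [0.5748, -0.0645, 0.0662]
wrist_force: [-1.4, 0.6, 6.1]
tcp_pos: [0.5748, -0.0646, 0.0658]
wrist_force: [-1.9, 0.1, 6.4]
```

```bash

python3 -m inch '[[[0,0,0.0003,0,0,0,1],[0,0,0.0006,0,0,0,1],[0,0,0.0009,0,0,0,1]]]' |sed -n '2p;4p'
python3 -m inch '[[[0,0,0.0003,0,0,0,1],[0,0,0.0006,0,0,0,1],[0,0,0.0009,0,0,0,1]]]' |sed -n '2p;4p'
```

```text
tcp_pos: [0.5746, -0.0645, 0.0649]
wrist_force: [-1.5, 0.6, 7.3]
tcp_pos: [0.5743, -0.0644, 0.0639]
wrist_force: [-2.9, -0.0, 7.2]
```

```bash

python3 -m inch '[[[0,0,0.0002,0,0,0,1],[0,0,0.0004,0,0,0,1],[0,0,0.0006,0,0,0,1]]]' |sed -n '2p;4p'
```

```text
tcp_pos: [0.574, -0.0644, 0.0633]
wrist_force: [-3.3, 0.3, 6.9]
```

```bash

python3 -m inch '[[[0,0,0.0002,0,0,0,1],[0,0,0.0004,0,0,0,1],[0,0,0.0006,0,0,0,1]]]' |sed -n '2p;4p'
python3 -m inch '[[[0,0,0.0002,0,0,0,1],[0,0,0.0004,0,0,0,1]]]' |sed -n '2,4p'
```

```text
tcp_pos: [0.574, -0.0646, 0.0629]
wrist_force: [-4.9, -0.2, 10.6]
tcp_pos: [0.5739, -0.0646, 0.0628]
tool_rot: [3.141, -0.003, -0.193]
wrist_force: [-6.0, 0.1, 14.3]
```

```bash

python3 -m inch '[[[0,0,0,0,0,0,1],[0,0,0,0,0,0,1],[0,0,0,0,0,0,1],[0,0,0,0,0,0,1]]]' |sed -n '2p;4p'
python3 -m inch '[[[0,0,0,0,0,0,1],[0,0,0,0,0,0,1],[0,0,0,0,0,0,1],[0,0,0,0,0,0,1]]]' |sed -n '1,2p;4p'
```

```text
tcp_pos: [0.574, -0.0646, 0.0628]
wrist_force: [-5.0, -1.4, 12.9]
time: 22.12
tcp_pos: [0.574, -0.0646, 0.0628]
wrist_force: [-4.4, 0.9, 12.9]
```

```bash

python3 -m inch '[[[0,0,-0.002,0,0,0,1],[0,0,-0.012,0,0,0,1],[0,0,-0.03,0,0,0,1],[0,0,-0.05,0,0,0,1],[0.01,0,-0.07,0,0,0,1],[0.01,0,-0.088,0,0,0,1],[0.01,0,-0.088,0,0,0,1],[0.01,0,-0.088,0,0,0,1]]]' |sed -n '2p;4p'
python3 w.py w7;python3 m4.py w7 .035
```

```text
tcp_pos: [0.5852, -0.0665, 0.1511]
wrist_force: [0.1, 1.0, -0.6]
-0.11 14 0.0362
-0.09 29 0.0363
-0.03 29 0.0364
-0.01 100 0.0364
0.01 77 0.0364
0.03 419 0.0365
0.05 649 0.0363
0.07 650 0.0363
0.09 702 0.0363
0.11 619 0.0362
[ 0.57607801 -0.06439543  0.035     ] [[ 0.68113995 -0.08487931  0.035     ]
 [ 0.47101606 -0.04391155  0.035     ]] -0.19255397293134902
```

View pics/w7.png

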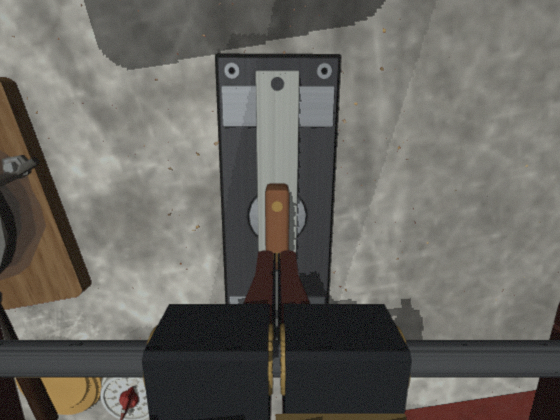

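The bar now reads level at about 36 mm along its whole length (far hole at (277,83)), so the insert is flush. Next is the proof press on the near end.

```bash
python3 d.py 0.486 -0.0470 0.045 -0.194
python3 -m inch '[[[-0.04,0,0.01,0,0.0,0,1],[-0.08,0,0.02,0,0,0,1],[-0.101,0,0.045,0,0,0,1],[-0.101,0,0.07,0,0,0,1],[-0.101,0,0.09,0,0,0,1],[-0.101,0,0.098,0,0,0,1],[-0.101,0,0.102,0,0,0,1],[-0.101,0,0.104,0,0,0,1]]]'|sed -n '2p;4p'
python3 -m inch '[[[0,0,0.001,0,0,0,1],[0,0,0.002,0,0,0,1],[0,0,0.003,0,0,0,1],[0,0,0.004,0,0,0,1],[0,0,0.005,0,0,0,1]]]' |sed -n '2p;4p'
python3 -m inch '[[[0,0,0.001,0,0,0,1],[0,0,0.002,0,0,0,1],[0,0,0.003,0,0,0,1]]]' |sed -n '2p;4p'
```

```text
22.83 [ 0.584  -0.0663  0.1499] [-3.1414 -0.0045 -0.1936] [-0.3  0.5  0.3] q6 1.53
d [-1.004e-01 -1.000e-04  1.044e-01] [-0.0002 -0.0045  0.0004]
tcp_pos: [0.4851, -0.0469, 0.0446]
wrist_force: [0.5, -0.4, -0.0]
tcp_pos: [0.486, -0.0471, 0.0408]
wrist_force: [0.0, 0.1, -0.5]
tcp_pos: [0.4856, -0.047, 0.0374]
wrist_force: [0.6, -0.2, 0.1]
```

```bash

python3 -m inch '[[[0,0,0.0008,0,0,0,1],[0,0,0.0016,0,0,0,1]]]' |sed -n '2p;4p'
python3 -m inch '[[[0,0,0.0004,0,0,0,1],[0,0,0.0008,0,0,0,1]]]' |sed -n '2p;4p'
python3 -m inch '[[[0,0,0.0003,0,0,0,1],[0,0,0.0005,0,0,0,1]]]' |sed -n '2p;4p'
```

```text
tcp_pos: [0.4855, -0.047, 0.0357]
wrist_force: [0.4, 0.4, -0.5]
tcp_pos: [0.4855, -0.047, 0.0351]
wrist_force: [-2.4, 0.7, 5.9]
tcp_pos: [0.4855, -0.047, 0.0349]
wrist_force: [-1.9, 0.3, 8.9]
```

```bash

python3 -m inch '[[[0,0,0.0001,0,0,0,1],[0,0,0.0002,0,0,0,1],[0,0,0.0002,0,0,0,1],[0,0,0.0002,0,0,0,1]]]' |sed -n '2p;4p'
python3 -m inch '[[[0,0,0,0,0,0,1],[0,0,0,0,0,0,1],[0,0,0,0,0,0,1],[0,0,0,0,0,0,1]]]' |sed -n '2p;4p'
```

```text
tcp_pos: [0.4855, -0.047, 0.0349]
wrist_force: [-2.0, 0.4, 9.9]
tcp_pos: [0.4855, -0.047, 0.0349]
wrist_force: [-2.3, -0.1, 9.0]
```

```bash

python3 -m inch '[[[0,0,0.0001,0,0,0,1],[0,0,0.0001,0,0,0,1],[0,0,0.0001,0,0,0,1],[0,0,0.0001,0,0,0,1]]]' |sed -n '2p;4p'
python3 -m inch '[[[0,0,-0.003,0,0,0,1],[0,0,-0.015,0,0,0,1],[0,0,-0.035,0,0,0,1],[0,0,-0.06,0,0,0,1],[0.01,0,-0.075,0,0,0,1],[0.05,0,-0.075,0,0,0,1],[0.09,0,-0.075,0,0,0,1],[0.13,0,-0.075,0,0,0,1]]]' |sed -n '2p;4p'
python3 d.py 0.663 -0.0817 0.055 -0.194
```

```text
tcp_pos: [0.4856, -0.047, 0.0349]
wrist_force: [-2.6, -0.0, 10.1]
tcp_pos: [0.6143, -0.0722, 0.1106]
wrist_force: [0.8, -0.8, 0.0]
26.33 [ 0.6143 -0.0722  0.1106] [-3.1415 -0.0054 -0.1936] [ 0.8 -0.8  0. ] q6 1.54
d [ 0.0493 -0.0001  0.0559] [-0.0001 -0.0054  0.0004]
```

```bash

python3 -m inch '[[[0.03,0,0,0,-0.003,0,1],[0.045,0,0.005,0,-0.003,0,1],[0.05,0,0.02,0,-0.003,0,1],[0.05,0,0.035,0,-0.003,0,1],[0.05,0,0.05,0,-0.003,0,1],[0.05,0,0.058,0,-0.003,0,1],[0.05,0,0.062,0,-0.003,0,1],[0.05,0,0.064,0,-0.003,0,1]]]' |sed -n '2p;4p'
python3 -m inch '[[[0,0,0.001,0,0,0,1],[0,0,0.002,0,0,0,1],[0,0,0.003,0,0,0,1],[0,0,0.004,0,0,0,1],[0,0,0.005,0,0,0,1]]]' |sed -n '2p;4p'
python3 d.py 0.663 -0.0817 0.035 -0.194
```

```text
tcp_pos: [0.6607, -0.0813, 0.0448]
wrist_force: [-0.5, -0.5, -0.1]
tcp_pos: [0.6625, -0.0817, 0.0415]
wrist_force: [-0.9, 0.5, 0.7]
27.42 [ 0.6625 -0.0817  0.0415] [-3.1415e+00 -2.3000e-03 -1.9360e-01] [-0.9  0.5  0.7] q6 1.54
d [ 0.0005 -0.0001  0.0065] [-0.0001 -0.0023  0.0004]
```

```bash

python3 -m inch '[[[0,0,0.001,0,0,0,1],[0,0,0.002,0,0,0,1],[0,0,0.003,0,0,0,1],[0,0,0.004,0,0,0,1]]]' |sed -n '2p;4p'
python3 -m inch '[[[0,0,0.0007,0,0,0,1],[0,0,0.0014,0,0,0,1]]]' |sed -n '2p;4p'
python3 -m inch '[[[0,0,0.0004,0,0,0,1],[0,0,0.0008,0,0,0,1]]]' |sed -n '2p;4p'
```

```text
tcp_pos: [0.6622, -0.0816, 0.0369]
wrist_force: [0.7, 0.0, 0.2]
tcp_pos: [0.6622, -0.0816, 0.0355]
wrist_force: [-0.5, 0.3, 0.1]
tcp_pos: [0.6622, -0.0817, 0.0351]
wrist_force: [-1.9, 0.7, 5.1]
```

```bash

python3 -m inch '[[[0,0,0.0003,0,0,0,1],[0,0,0.0005,0,0,0,1],[0,0,0.0005,0,0,0,1],[0,0,0.0005,0,0,0,1]]]' |sed -n '2p;4p'
python3 -m inch '[[[0,0,0.0001,0,0,0,1],[0,0,0.0001,0,0,0,1],[0,0,0.0001,0,0,0,1],[0,0,0.0001,0,0,0,1]]]' |sed -n '2p;4p'
```

```text
tcp_pos: [0.6622, -0.0817, 0.0351]
wrist_force: [-2.0, -0.0, 5.6]
tcp_pos: [0.6622, -0.0817, 0.0351]
wrist_force: [-2.2, -0.0, 6.8]
```

```bash

python3 -m inch '[[[0,0,0.0002,0,0,0,1],[0,0,0.0004,0,0,0,1],[0,0,0.0004,0,0,0,1],[0,0,0.0004,0,0,0,1]]]' |sed -n '2p;4p'
python3 -m inch '[[[0,0,0.0001,0,0,0,1],[0,0,0.0001,0,0,0,1],[0,0,0.0001,0,0,0,1]]]' |sed -n '2p;4p'
```

```text
tcp_pos: [0.6622, -0.0816, 0.035]
wrist_force: [-4.0, 0.6, 9.9]
tcp_pos: [0.6622, -0.0816, 0.035]
wrist_force: [-3.2, -0.3, 9.6]
```

Near and far surfaces now match (34.9 and 35.0 mm under load). I'll hold a moment, retreat and check.

```bash

python3 -m inch '[[[0,0,0,0,0,0,1],[0,0,0,0,0,0,1],[0,0,0,0,0,0,1],[0,0,0,0,0,0,1]]]' |sed -n '2p;4p'
python3 -m inch '[[[0,0,-0.002,0,0,0,1],[0,0,-0.015,0,0,0,1],[0,0,-0.035,0,0,0,1],[0,0,-0.06,0,0,0,1],[-0.01,0,-0.085,0,0,0,1],[-0.05,0,-0.105,0,0,0,1],[-0.077,0,-0.116,0,0,0,1],[-0.077,0,-0.116,0,0,0,1]]]' |sed -n '2p;4p'
python3 -m inch '[[[0,0,0,0,0,0,1],[0,0,0,0,0,0,1],[0,0,0,0,0,0,1],[0,0,0,0,0,0,1]]]' |sed -n '1,2p;4p'
python3 w.py w8;python3 m4.py w8 .035
python3 - <<'E'
from cell import vision;import cv2
cv2.imwrite('pics/s9.png',vision.grab_frame('scene')['pixels'][:,:,::-1])
E
```

```text
tcp_pos: [0.6622, -0.0816, 0.035]
wrist_force: [-1.9, 0.4, 9.0]
tcp_pos: [0.582, -0.0656, 0.1524]
wrist_force: [-1.4, 0.5, -1.4]
time: 30.67
tcp_pos: [0.5874, -0.0671, 0.149]
wrist_force: [0.1, 0.2, 0.2]
-0.11 9 0.036
-0.09 32 0.0362
-0.03 12 0.0363
-0.01 91 0.0364
0.01 78 0.0363
0.03 446 0.0365
0.05 626 0.0363
0.07 658 0.0363
0.09 743 0.0364
0.11 689 0.0362
[ 0.57800752 -0.06488288  0.035     ] [[ 0.68252797 -0.08527803  0.035     ]
 [ 0.47348706 -0.04448773  0.035     ]] -0.1927091952268978
```

View pics/s9.png

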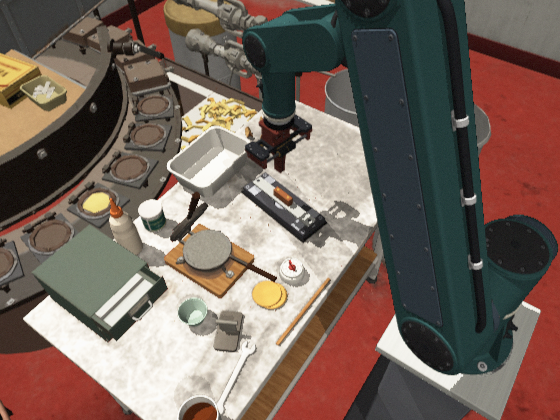

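The straightedge lies level on the plate around (285,205). The timer (291,268), folding bar (230,330) and cup (192,312) are where they were, and the arm is clear.

```bash
python3 -c "from cell import sign_off;print(sign_off())"
```

```text
the job is handed in; nothing more can be done
None
```

Job handed in at about 31 s: the straightedge rocked before, the insert was pressed flush at about 13–14 N down (highest reading 15.5 N), it no longer rocked under about 10 N at each end, and it was left lying level on both lands with the timer, folding bar and cup undisturbed.

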